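# Free the tray from under a pile, load the warming plate and set its dial

## Task

The rinsed specimen mounts must dry on the warming plate, but the aluminium tray they dry on lies under a pile of boxes on the stacking stand. Draw the tray out by its red grip so that the pile stays stacked and settles on the stand, lay the tray flat on the middle of the dark hot surface with the grip to the front and its sides in line with the plate, and stand every mount, metal face up, wholly on the tray's flat plate, none on top of another. Then or before that turn the dial so that its white pointer stands at the red tick; leave the pile and the other things on the bench alone.

Things in the scene. Friction and masses are not known exactly. Their poses are not given: they have to be found in the camera images.
- stand: fixed stand: grey base plate 136x184 mm, 8 mm thick, with a blue stop bar across its front. Origin at bench level below the pile; -x is the front, roughly toward the robot. The bar is at x = -48 to -56 mm, 18 to 34 mm above the bench, between posts (36 mm high, x to -60 mm, y = +-71 to 85 mm). The tray slides out below it along the stand's -x while the bar holds the pile back
- tray: loose aluminium tray, about 0.2 kg, under the pile at the start. Origin: centre of the underside of its flat plate (110 mm along x, 126 mm along y, 5 mm thick, no rim). A neck 28 mm wide, 5 mm thick runs from the plate's -x edge to x = -112 mm, out at the front of the stand, and carries the upright red grip
- tray_grip (a point): point in the tray's upright red grip: in the tray's frame at x = -105 mm, 28 mm above its underside. The grip is 12 mm thick along x, 28 mm wide along y, stands from 5 to 34 mm above the tray's underside; pinch it from above along x or y
- slide_case: closed yellow slide box 94x100x33 mm, about 0.16 kg, lowest of the pile; stands on the tray at the start and ends up standing on the stand's base plate. Origin at the centre of its underside
- tissue_pack: pale green flat booklet 52x78x9 mm, lying on the yellow slide box. Origin at the centre of its underside
- glass_box: small white and pale blue cardboard box 34x62x18 mm, lying on the booklet, top of the pile (its top is 73 mm above the bench at the start). Origin at the centre of its underside
- warmer: fixed white warming plate, 184x182 mm. Origin at bench level below the middle of its square dark hot surface (170x170 mm, 32 mm above the bench). Its -x side is the front, toward the robot. A steel guard edge surrounds the surface (inner faces at +-85 mm, 46 mm above the bench), open at the front for y = +-36 mm. A strip (22 mm high) right of it, y = -90 to -164 mm, carries the dial
- hot_center (a point): middle of the dark hot surface, on the surface, 32 mm above the bench
- dial (a joint): angle of the dial, rad, growing clockwise seen from above (0 to 5.5). At 0 its white pointer line points to the warming plate's front (-x), at pi/2 to its left (+y). White ticks every 0.49 rad; the one longer red tick is at 2.36. It stays where it is left (light friction)
- dial_top (a point): top of the dial, on its vertical axis, 61 mm above the bench. The dial is a grey bar handle 36 mm long, 14 mm thick and 28 mm high (its top at this point) on a round foot of 38 mm; the bar lies along the pointer line and is gripped across its thickness
- mat: fixed black rubber mat 104x176 mm, 3 mm thick, on which the mounts stand at the start. Origin: centre of its underside. (The room: a tall divider panel runs along the left of mat and warming plate, from about x 0.38, y 0.22 to x 0.96, y 0.10; a big microscope stands at the right, y below about -0.5. Keep the wrist clear of both.)
- mount_a: grey resin specimen mount, a disc 34 mm in diameter and 16 mm high with a round metal face on top, 40 g; absent in some runs. Origin at the centre of its underside, z up
- mount_b: green resin specimen mount, a disc 34 mm in diameter and 16 mm high with a round metal face on top, 40 g; absent in some runs. Origin at the centre of its underside, z up
- mount_c: blue resin specimen mount, a disc 34 mm in diameter and 16 mm high with a round metal face on top, 40 g; absent in some runs. Origin at the centre of its underside, z up
- mount_d: orange resin specimen mount, a disc 34 mm in diameter and 16 mm high with a round metal face on top, 40 g; absent in some runs. Origin at the centre of its underside, z up
- mount_e: white resin specimen mount, a disc 34 mm in diameter and 16 mm high with a round metal face on top, 40 g; absent in some runs. Origin at the centre of its underside, z up
- mount_f: yellow resin specimen mount, a disc 34 mm in diameter and 16 mm high with a round metal face on top, 40 g; absent in some runs. Origin at the centre of its underside, z up
- tweezers: steel tweezers 21x118x8 mm, a bystander. Origin at the centre of its underside
- driver: screwdriver with a red handle, 16x119x14 mm, a bystander. Origin at the centre of its underside

How it is judged:
By the outcome, as a careful person would: the job done as asked, in the order asked, and still so for the second after the job is handed in, with the robot touching nothing.
Of mount_a, mount_b, mount_c, mount_d, mount_e, mount_f only 4 to 6 are there at a start; the rules pass over those that are not, and their reading is None.
At some moment in a run one of mount_a, mount_b, mount_c, mount_d, mount_e, mount_f may be knocked a few centimetres aside while the robot is not near it.
Once in a run the grip may slacken for a moment while it holds something.
It also fails if it takes over 210 s, if anything falls off the work surface, if the arm or the gripper's body presses on something with over 40 N, if the wrist force passes 120 N, or if a joint passes its speed limit or range.

## Robot

A 6-joint arm with a two-finger parallel gripper is mounted at the origin on a cart in front of the work surface, level with it; the furniture and walls round the work are solid. World frame = base frame: x ahead of the robot, y to its left, z up, the work surface at z = 0. Lengths are in mm, angles in rad, forces in N, time in s.
With the tool pointing down it reaches from about 250 to 775 mm from the base axis. Payload 4 kg.
Tool frame: the origin (TCP) lies midway between the tips of the shut fingers; the grasp point (between the pads) lies 19 mm behind it (ctrl.grip_point_offset is the distance from the TCP to the grasp point, in mm); z points along the fingers, y is the line along which they close (so a half turn about z gives the same grasp; the last joint's range is limited). The gripper opens to 85 mm and grips with 20 to 120 N. Pads are 22 mm wide; open, the fingers measure 114 mm over their backs; the gripper's body (76 mm by 85 mm) begins 54 mm behind the grasp point. The pads swing forward as they close: fully open they stand 13 mm farther back than shut.
Start: joints at [1.238, 0.087, 1.371, -0, 1.684, -0.103], TCP at [125.288, 535.556, 231.341] pointing down, gripper open.
Joint ranges: [-3.1, 3.1], [-0.76, 2.03], [0.27, 2.55], [-1.08, 4.22], [0.17, 2.65], [-2.57, 2.57]. Speed limits (rad/s): [2.79, 2.79, 3.14, 3.14, 3.14, 3.14].

## Interface

Orientations are given as a 3x3 rotation matrix whose columns are the frame's x, y, z axes.
In Python, from cell import ctrl gives the robot as it stands. The module is installed in compiled form; this text tells all that it offers.
- The arm moves only by the tool drive_tool, never from a script. Its argument "increments" is a list of rows, each a list of 7 numbers: the closure, from -1 (fully open) to 1 (shut), then the shift along the world's x, y, z as a fraction of full scale, then the turn, a rotation vector about the world's x, y, z as a fraction of full scale. A call has 1 to 20 rows; each row is the pose to reach, as a shift and turn from the pose commanded when the call began, turning the shorter way round; what a row does not reach only later rows make up. Full scale, the value 1, is 0.25 m for a shift and 180 degrees for a turn. A row lasts 1/8 s, in which the tool goes at most 62.5 mm and 10.7 degrees, less where a joint would pass 70% of its speed; a pose out of reach is approached as far as the arm can. A call with a number of a shift or a turn outside -1 to 1 is refused whole. A call with a gripper value outside its range is refused whole. The fingers move at their own pace and stop on an object; "grip_force" is the grip in N (left out, the last holds). Time passes only in rows, so rows that repeat a pose let the fingers close. It gives the time, the measured TCP pose, the force, the opening and the grip force at its end, in the units of the state.
- ctrl.sense(): the state, without advancing time (a new reading comes with each control period).
- ctrl.read_camera(name): name is "scene" or "top"; returns a dict with "pixels" (480x640x3 uint8, blue, green, red), "z_map" (480x640 float32, mm along the optical axis (not along the pixel's ray), 0 where there is no reading), "K" (3x3 intrinsics, pixels), "D" ([k1, k2, p1, p2, k3] as OpenCV has them; the pictures are not rectified), "R" (3x3) and "t" (3): a world point X has camera coordinates R X + t. Camera axes: x right, y down, z forward; pixel columns grow to the right and rows downward; lengths in mm; the calibration is good to about 2 mm. A picture is of the moment at which its call begins.
- ctrl.finish_job(): hands the job in; it is judged then, once.
The state is a dict: "time": time; "qpos": joint angles; "qvel": joint speeds; "joint_efforts": joint torques, N m; "ee_pos": TCP position; "eef_rot": TCP orientation; "ft_force": force on the tool from outside, world axes, zero at the start; "ft_torque": the same for the moment, N m; "finger_gap": finger opening in mm; "gripper_force": force on a finger pad.
Only numpy, scipy, OpenCV 4.12 (cv2) and the standard library are available. Lean on these libraries where they do the work, as an engineer would, in place of code of your own. Each camera call takes 0.05 s, during which the arm holds its last target. There are 200 camera calls.

## Working session

There is one attempt and no reset: what is moved stays moved. The work goes in short steps, Python scripts to look and compute and a tool call to move; the robot and the scene stay as the last step left them, time stands still between calls to the robot, and variables do not carry over. Pictures are saved under pics/ and viewed, at most 14 in all, crops included, and the job is handed in when it is done.

Besides the shell and the picture viewer there is one more tool, called after "Call:" as name(argument=value, ...), one argument or row to a line, values as JSON. drive_tool: Moves the arm, as the interface text tells. Shift numbers are shares of 0.25 m and turn numbers shares of 180 degrees, none past 1 either way. Its arguments: {"type":"object","properties":{"increments":{"type":"array","items":{"type":"array","items":{"type":"number"}}},"grip_force":{"type":"number"}},"required":["increments"]}

```bash
mkdir -p pics; cat > h.py <<'E'
import numpy as np, cv2
from cell import ctrl
def cam(n,save=None):
    c=ctrl.read_camera(n)
    if save: cv2.imwrite('pics/'+save,c['pixels'])
    K,D,R,t=[np.array(c[k],float) for k in('K','D','R','t')]
    z=c['z_map']; v,u=np.mgrid[:480,:640]
    p=cv2.undistortPoints(np.stack([u,v],-1).reshape(-1,1,2).astype(float),K,D).reshape(480,640,2)
    X=np.dstack([p[...,0]*z,p[...,1]*z,z])
    W=(X-t.reshape(3))@R
    W[z==0]=np.nan
    return c['pixels'],W
E
python3 - <<'E'
from h import *
for n in('top','scene'):
    p,W=cam(n,n+'0.png'); np.save(n+'0.npy',W)
    c=ctrl.read_camera(n); print(n,-np.array(c['R']).T@np.array(c['t']).ravel())
s=ctrl.sense(); print({k:np.round(s[k],3) for k in s}); print(ctrl.grip_point_offset)
E
```

```text
top [ 440.62995945 -110.23451187  928.17136848]
scene [189.08541713 388.63796533 729.15899522]
{'time': np.float64(0.2), 'qpos': array([ 1.238,  0.088,  1.372,  0.   ,  1.684, -0.103]), 'qvel': array([ 0.   , -0.002, -0.005, -0.   , -0.001,  0.   ]), 'joint_efforts': array([ 1.0000e-03, -3.5183e+01, -3.1326e+01, -0.0000e+00,  7.0000e-03,
       -0.0000e+00]), 'ee_pos': array([125.17 , 535.263, 230.598]), 'eef_rot': array([[-0.974,  0.228, -0.   ],
       [ 0.228,  0.974, -0.001],
       [ 0.   , -0.001, -1.   ]]), 'ft_force': array([-0.026,  0.475,  0.619]), 'ft_torque': array([-0.029,  0.012,  0.002]), 'gripper_force': np.float64(0.0), 'finger_gap': np.float64(85.157)}
18.700000000000003
```

View pics/top0.png

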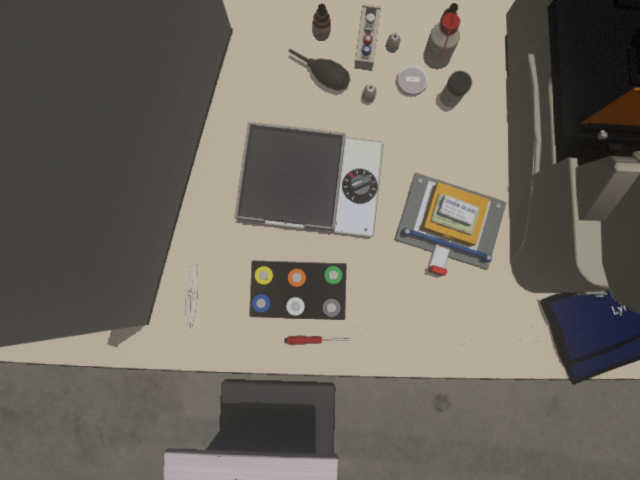

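View pics/scene0.png

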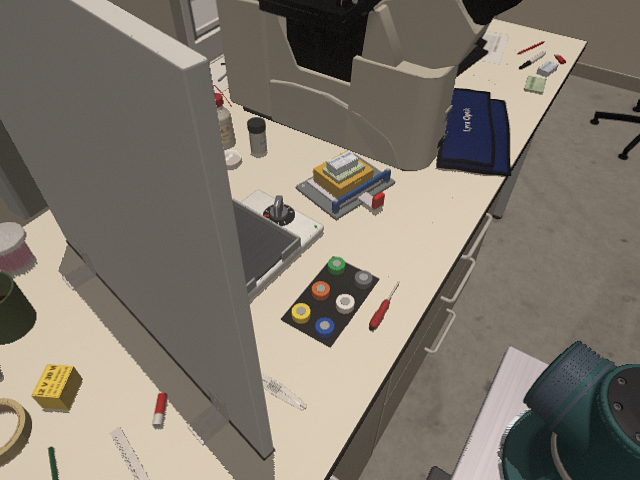

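The top view shows six mounts: yellow (263,275), orange (296,278), green (333,275), blue (261,303), white (295,306) and grey (331,308). The warmer is at (292,178), the dial at (360,186), the stand with its pile at (452,220) and the red grip at (438,270). The scene view agrees. The arm starts left of the divider.

```bash
cat >> h.py <<'E'
def rect(W,m):
    q=W[m][:,:2]; q=q[~np.isnan(q).any(1)]
    r=cv2.minAreaRect(q.astype(np.float32)); return r
def big(m):
    n,l,s,c=cv2.connectedComponentsWithStats(m.astype(np.uint8)); 
    return l==1+np.argmax(s[1:,4])
MOUNTS={'f_yel':(263,275),'d_or':(296,278),'b_gr':(333,275),'c_bl':(261,303),'e_wh':(295,306),'a_gy':(331,308)}
def mounts(W,box=None):
    # top faces around z=19 on mat
    x0,x1,y0,y1=box or (250,330,245,355)
    pass
E
python3 - <<'E'
from h import *
p=cv2.imread('pics/top0.png'); W=np.load('top0.npy'); z=W[...,2]
hsv=cv2.cvtColor(p,cv2.COLOR_BGR2HSV); H,S,V=cv2.split(hsv)
v,u=np.mgrid[:480,:640]
roi=lambda a,b,c,d:(u>=a)&(u<=b)&(v>=c)&(v<=d)
print('bench z',np.nanmedian(z[340:370,400:500]),'std',np.nanstd(z[340:370,400:450]))
hot=roi(236,345,122,235)&(abs(z-32)<5)
r=rect(W,big(hot)); print('hot',r, np.nanmedian(z[hot]))
g=roi(230,350,115,240)&(z>38)&(z<52); print('guard',rect(W,g))
wm=roi(230,390,115,245)&(z>14)&(z<52); print('warmer all',rect(W,big(wm)))
dl=roi(335,390,160,210)&(z>55)&(z<68); print('dialtop',rect(W,dl),W[dl].mean(0),dl.sum())
base=roi(390,512,165,275)&(abs(z-8)<4); print('base',rect(W,big(base)),np.nanmedian(z[base]))
bar=roi(395,500,220,270)&(H>100)&(H<125)&(S>120); print('bar',rect(W,bar&(z>28)&(z<40)),np.nanmedian(z[bar]))
gr=roi(425,455,255,280)&(z>28)&(z<48); print('grip',rect(W,gr),np.nanmean(W[gr],0),gr.sum())
nk=roi(420,460,240,280)&(z>8.5)&(z<20); print('neck',rect(W,nk),nk.sum())
for n,lo,hi in(('case',42,52),('tis',50,60),('glass',66,80)):
    m=roi(415,500,175,250)&(z>lo)&(z<hi); print(n,rect(W,m),m.sum())
m=roi(240,355,250,330)&(z>13)&(z<26)
n,l,s,c=cv2.connectedComponentsWithStats(m.astype(np.uint8))
for i in range(1,n):
    if s[i,4]>40:
        q=W[l==i]; (cx,cy),rad=cv2.minEnclosingCircle(q[:,:2].astype(np.float32)); print('mount',c[i].round(),np.round([cx,cy,rad],1),q.mean(0).round(1),s[i,4])
mat=roi(240,355,250,330)&(z>-3)&(z<9)&(V<70); print('mat',rect(W,mat),np.nanmedian(z[mat]))
E
python3 -c "
import cv2
p=cv2.imread('pics/top0.png')
a=cv2.resize(p[155:217,325:395],None,fx=6,fy=6,interpolation=2);b=cv2.resize(p[170:285,390:512],None,fx=3,fy=3,interpolation=2)
import numpy as np
o=np.zeros((372,790,3),np.uint8);o[:372,:420]=a;o[:345,422:422+366]=b;cv2.imwrite('pics/crop0.png',o)"
```

```text
bench z 0.0139871064424823 std 1.6618555885090935
hot ((658.1236572265625, -57.262542724609375), (171.39056396484375, 175.92092895507812), 84.87031555175781) 32.219027157902346
guard ((659.8244018554688, -57.59783935546875), (181.00039672851562, 179.98013305664062), 84.89772033691406)
warmer all ((656.1402587890625, -94.69819641113281), (255.52171325683594, 183.22621154785156), 85.04278564453125)
dialtop ((648.4228515625, -185.32933044433594), (14.27830982208252, 35.40581512451172), 27.434186935424805) [ 648.02230683 -185.19407376   61.16743696] 162
base ((584.4722900390625, -359.61065673828125), (185.13662719726562, 152.5982208251953), 73.70478057861328) 8.286699333986952
bar ((537.7255859375, -370.376953125), (88.16609191894531, 0.7579298615455627), 73.96772766113281) 33.60635250559725
grip ((495.4376220703125, -330.3870544433594), (27.734272003173828, 12.635358810424805), 73.34032440185547) [ 495.25462241 -328.94145121   40.65121181] 112
neck ((519.7715454101562, -340.0942077636719), (67.08135986328125, 75.93236541748047), 1.431031346321106) 483
case ((598.1939086914062, -360.0832824707031), (101.71957397460938, 90.76670837402344), 74.28032684326172) 1325
tis ((602.4239501953125, -354.4172668457031), (86.86560821533203, 80.31282043457031), 75.42310333251953) 545
glass ((601.1940307617188, -356.0616455078125), (63.232810974121094, 35.246482849121094), 70.35929107666016) 724
mount [263. 275.] [478.5 -14.7  16.8] [478.5 -15.   19.3] 271
mount [333. 274.] [ 483.2 -141.3   16.8] [ 483.  -141.    19.4] 267
mount [296. 277.] [476.3 -75.1  16.8] [476.1 -75.2  19.1] 266
mount [261. 303.] [427.6 -11.6  17. ] [427.6 -11.9  19. ] 275
mount [295. 306.] [424.  -74.   16.8] [424.1 -74.1  19.2] 274
mount [331. 307.] [ 423.6 -139.9   16.8] [ 423.5 -139.7   19.2] 272
mat ((453.49578857421875, -77.75271606445312), (100.98786926269531, 172.4918975830078), 0.05042601376771927) 3.079271456130028
```

View pics/crop0.png

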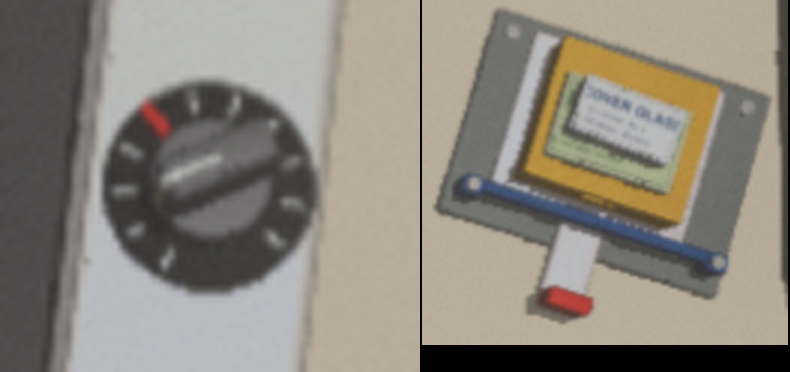

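Crop: the dial's white pointer is on the left end of the bar, at crop (165,180), and the red tick is at crop (155,118). The tray's neck and grip stick out below the blue bar.

Derived values:
- **Warmer:** centre about (659,-58), yaw -5°.
- **Dial:** about 1.0 rad, so it needs -77.6° about world z.
- **Stand:** yaw -16°.
- **Grip:** (495,-330).

Next I move around the divider's near end.

Call:
drive_tool(
  increments=[
    [-1,0.3,-0.98,0,0,0,0],
    [-1,0.3,-0.98,0,0,0,0],
    [-1,0.3,-0.98,0,0,0,0],
    [-1,0.3,-0.98,0,0,0,0],
    [-1,0.3,-0.98,0,0,0,0],
    [-1,0.3,-0.98,0,0,0,0],
  ],
)

```text
time: 0.95
ee_pos: [200.4, 290.6, 231.5]
eef_rot: [[-0.973, 0.229, 0.0], [0.229, 0.973, 0.001], [0.0, 0.001, -1.0]]
ft_force: [-0.8, 0.1, -0.1]
finger_gap: 85.2
gripper_force: 0.0
```

Call:
drive_tool(
  increments=[
    [-1,0.32,-0.98,0,0,0,0],
    [-1,0.32,-0.98,0,0,0,0],
    [-1,0.32,-0.98,0,0,0,0],
    [-1,0.32,-0.98,0,0,0,0],
    [-1,0.32,-0.98,0,0,0,0],
    [-1,0.32,-0.98,0,0,0,0],
  ],
)

```text
time: 1.7
ee_pos: [280.8, 46.1, 231.3]
eef_rot: [[-0.974, 0.228, -0.001], [0.228, 0.974, 0.001], [0.001, 0.001, -1.0]]
ft_force: [0.0, 0.4, -0.4]
finger_gap: 85.3
gripper_force: 0.0
```

Call:
drive_tool(
  increments=[
    [-0.2,0.48,-0.96,0,0,0,-0.0156],
    [-0.2,0.48,-0.96,0,0,0,-0.0156],
    [-0.2,0.48,-0.96,0,0,0,-0.0156],
    [-0.2,0.48,-0.96,0,0,0,-0.0156],
    [-0.2,0.48,-0.96,0,0,0,-0.0156],
    [-0.2,0.48,-0.96,0,0,0,-0.0156],
  ],
)

```text
time: 2.45
ee_pos: [401.6, -192.4, 230.6]
eef_rot: [[-0.962, 0.272, -0.002], [0.272, 0.962, 0.002], [0.002, 0.002, -1.0]]
ft_force: [-1.3, 0.9, 1.0]
finger_gap: 51.1
gripper_force: 0.0
```

Call:
drive_tool(
  increments=[
    [-0.2,0.38,-0.542,0,0,0,0],
    [-0.2,0.38,-0.542,0,0,0,0],
    [-0.2,0.38,-0.542,0,0,0,0],
    [-0.2,0.38,-0.542,-0.2,0,0,0],
    [-0.2,0.38,-0.542,-0.4,0,0,0],
    [-0.2,0.38,-0.542,-0.6,0,0,0],
    [-0.2,0.38,-0.542,-0.75,0,0,0],
    [-0.2,0.38,-0.542,-0.852,0,0,0],
    [-0.2,0.38,-0.542,-0.852,0,0,0],
  ],
)

```text
time: 3.58
ee_pos: [494.7, -325.5, 16.4]
eef_rot: [[-0.962, 0.271, -0.004], [0.271, 0.962, 0.004], [0.005, 0.003, -1.0]]
ft_force: [-0.2, 0.5, 0.2]
finger_gap: 51.1
gripper_force: 0.0
```

```bash
python3 - <<'E'
from h import *
s=ctrl.sense(); print(s['ee_pos'],s['ft_force'])
p,W=cam('scene')
cv2.imwrite('pics/s1.png',cv2.resize(p[120:240,280:440],None,fx=4,fy=4,interpolation=2))
E
```

```text
[ 494.711605   -325.47493024   16.37557984] [-0.22971434  0.50000478  0.18766844]
```

View pics/s1.png

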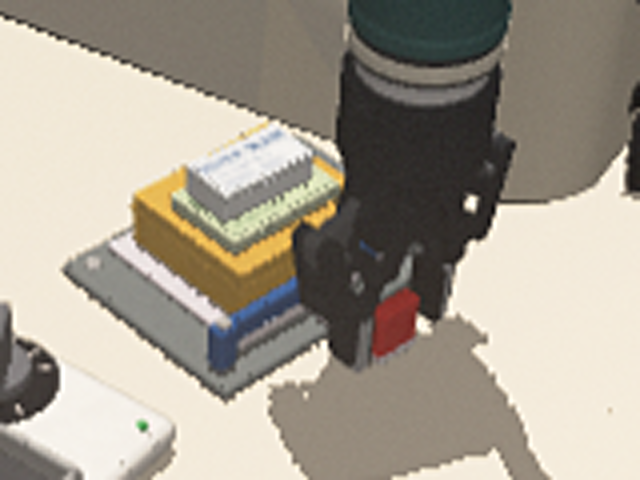

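The view shows the fingers straddling the red grip, at crop (395,325), clear of the bar. I close the gripper.

Call:
drive_tool(
  increments=[
    [-0.2,0,0,0.004,0,0,0],
    [-0.2,0,0,0.004,0,0,0],
    [1,0,0,0.004,0,0,0],
    [1,0,0,0.004,0,0,0],
    [1,0,0,0.004,0,0,0],
    [1,0,0,0.004,0,0,0],
    [1,0,0,0.004,0,0,0],
  ],
  grip_force=100,
)

```text
time: 4.5
ee_pos: [495.7, -330.3, 20.7]
eef_rot: [[-0.961, 0.275, 0.001], [0.275, 0.961, -0.001], [-0.001, -0.0, -1.0]]
ft_force: [-2.5, 2.0, 6.2]
finger_gap: 25.9
gripper_force: 98.8
```

Call:
drive_tool(
  increments=[
    [1,-0.02,0.0057,0,0,0,0],
    [1,-0.058,0.0166,0,0,0,0],
    [1,-0.096,0.0275,0,0,0,0],
    [1,-0.135,0.0387,0,0,0,0],
    [1,-0.173,0.0496,0,0,0,0],
    [1,-0.211,0.0605,0,0,0,0],
    [1,-0.25,0.0717,0,0,0,0],
    [1,-0.288,0.0826,0,0,0,0],
    [1,-0.327,0.0938,0,0,0,0],
    [1,-0.35,0.1,0,0,0,0],
  ],
)

```text
time: 5.75
ee_pos: [407.9, -305.2, 19.5]
eef_rot: [[-0.961, 0.276, 0.002], [0.276, 0.961, -0.001], [-0.002, -0.0, -1.0]]
ft_force: [1.7, -1.0, 1.5]
finger_gap: 26.1
gripper_force: 98.6
```

```bash
python3 - <<'E'
from h import *
p,W=cam('top')
q,W2=cam('scene')
a=cv2.resize(p[160:320,380:520],None,fx=2.6,fy=2.6,interpolation=2);b=cv2.resize(q[120:240,270:410],None,fx=2.6,fy=2.6,interpolation=2)
o=np.zeros((416,740,3),np.uint8);o[:a.shape[0],:a.shape[1]]=a;o[:b.shape[0],370:370+b.shape[1]]=b
cv2.imwrite('pics/s2.png',o)
E
```

```text
(no output)
```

View pics/s2.png

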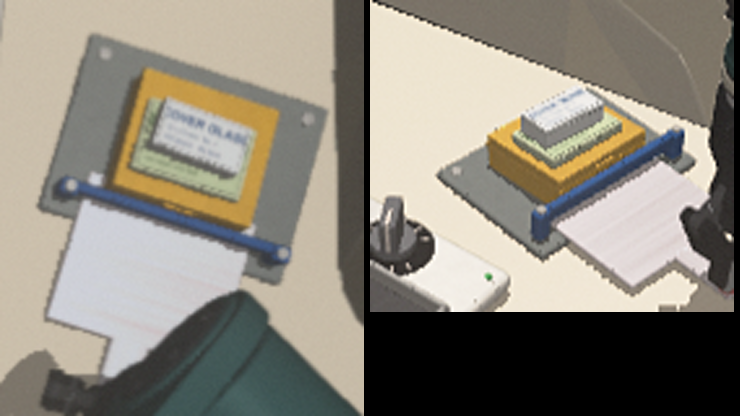

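The pile is still stacked behind the bar, and the tray is about 90 mm out. I keep pulling slowly.

Call:
drive_tool(
  increments=[
    [1,-0.02,0.0057,0,0,0,0],
    [1,-0.04,0.0115,0,0,0,0],
    [1,-0.06,0.0172,0,0,0,0],
    [1,-0.08,0.023,0,0,0,0],
    [1,-0.1,0.0287,0,0,0,0],
    [1,-0.13,0.0373,0,0,0,0],
    [1,-0.16,0.0459,0,0,0,0],
    [1,-0.2,0.0573,0,0,0,0],
    [1,-0.24,0.0688,0.1,0,0,0],
    [1,-0.24,0.0688,0.28,0,0,0],
    [1,-0.24,0.0688,0.28,0,0,0.061],
  ],
)

```text
time: 7.22
ee_pos: [348.7, -289.4, 93.1]
eef_rot: [[-0.996, 0.086, 0.005], [0.086, 0.996, -0.005], [-0.005, -0.005, -1.0]]
ft_force: [0.7, -0.7, -2.0]
finger_gap: 26.1
gripper_force: 98.7
```

```bash
python3 - <<'E'
from h import *
p,W=cam('top')
q,W2=cam('scene')
a=cv2.resize(p[160:340,360:520],None,fx=2.3,fy=2.3,interpolation=2);b=cv2.resize(q[120:260,270:420],None,fx=2.4,fy=2.4,interpolation=2)
o=np.zeros((416,740,3),np.uint8);o[:a.shape[0],:a.shape[1]]=a;o[:b.shape[0],370:370+b.shape[1]]=b
cv2.imwrite('pics/s3.png',o)
H,S,V=cv2.split(cv2.cvtColor(p,cv2.COLOR_BGR2HSV))
z=W[...,2];v,u=np.mgrid[:480,:640]
m=(u>300)&(u<480)&(v>190)&(v<320)&(z>60)&(z<130)&(S<60)&(V>130)
Q=W[m]; A=np.c_[Q[:,:2],np.ones(len(Q))]; c=np.linalg.lstsq(A,Q[:,2],rcond=None)[0]; print('plane',c,len(Q),np.std(Q[:,2]-A@c),rect(W,m))
s=ctrl.sense();print(s['ee_pos'],s['eef_rot'])
E
```

```text
plane [-8.46220922e-02  1.77740973e-02  1.28511894e+02] 4976 3.0920190377871357 ((509.10980224609375, -308.3730163574219), (130.7157745361328, 223.0998992919922), 81.09834289550781)
[ 347.08398007 -287.52852452   89.66260393] [[-9.95798783e-01  9.15678187e-02 -3.44103270e-04]
 [ 9.15678517e-02  9.95798836e-01 -8.13583401e-05]
 [ 3.35207830e-04 -1.12525333e-04 -9.99999937e-01]]
```

View pics/s3.png

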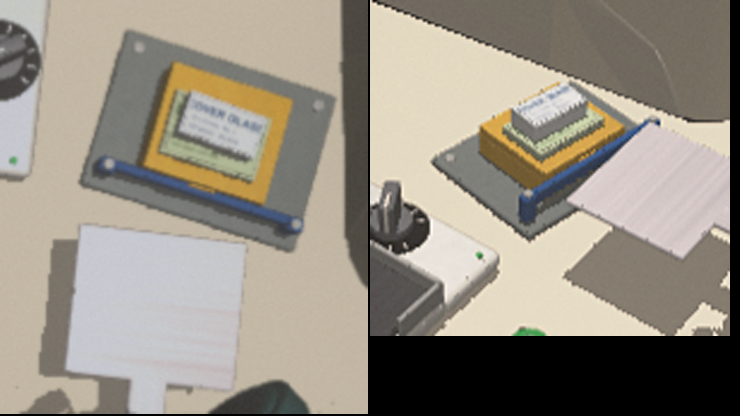

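The pile has settled on the stand and the tray is free and level. I carry it high over the warmer and hover to measure.

Call:
drive_tool(
  increments=[
    [1,0,0,0.12,0,0,0],
    [1,0.1,0.116,0.12,0,0,0],
    [1,0.25,0.289,0.12,0,0,0],
    [1,0.4,0.462,0.12,0,0,0],
    [1,0.55,0.636,0.12,0,0,0],
    [1,0.7,0.809,0.12,0,0,0],
    [1,0.828,0.957,0.12,0,0,0],
    [1,0.828,0.957,0.12,0,0,0],
    [1,0.828,0.957,0.0,0,0,0],
    [1,0.828,0.957,-0.06,0,0,0],
    [1,0.828,0.957,-0.06,0,0,0],
    [1,0.828,0.957,-0.06,0,0,0],
    [1,0.828,0.957,-0.06,0,0,0],
  ],
)

```text
time: 8.95
ee_pos: [555.5, -48.9, 75.7]
eef_rot: [[-0.996, 0.092, 0.002], [0.092, 0.996, -0.0], [-0.002, -0.0, -1.0]]
ft_force: [0.4, -0.7, -1.9]
finger_gap: 25.5
gripper_force: 98.9
```

```bash
cat >> h.py <<'E'
def tray(lo,hi,p,W,u0=(225,365,100,250)):
    H,S,V=cv2.split(cv2.cvtColor(p,cv2.COLOR_BGR2HSV)); z=W[...,2]; v,u=np.mgrid[:480,:640]
    m=(u>u0[0])&(u<u0[1])&(v>u0[2])&(v<u0[3])&(z>lo)&(z<hi)&(S<60)&(V>120)
    m=cv2.morphologyEx(m.astype(np.uint8),cv2.MORPH_CLOSE,np.ones((5,5)))
    m=big(cv2.morphologyEx(m,cv2.MORPH_OPEN,np.ones((31,31))))
    Q=W[m]; Q=Q[~np.isnan(Q).any(1)]; A=np.c_[Q[:,:2],np.ones(len(Q))]; c=np.linalg.lstsq(A,Q[:,2],rcond=None)[0]
    return rect(W,m),c,np.median(Q[:,2]),len(Q)
E
python3 - <<'E'
from h import *
p,W=cam('top'); np.save('W4.npy',W)
cv2.imwrite('pics/s4.png',cv2.resize(p[100:330,220:400],None,fx=2.5,fy=2.5,interpolation=2))
print(tray(55,90,p,W)); s=ctrl.sense();print(s['ee_pos'],s['eef_rot'])
E
```

```text
Traceback (most recent call last):
  File "h.py", line 28, in tray
    m=big(cv2.morphologyEx(m,cv2.MORPH_OPEN,np.ones((31,31))))
  File "h.py", line 18, in big
    return l==1+np.argmax(s[1:,4])
                ~~~~~~~~~^^^^^^^^^
ValueError: attempt to get argmax of an empty sequence
```

View pics/s4.png

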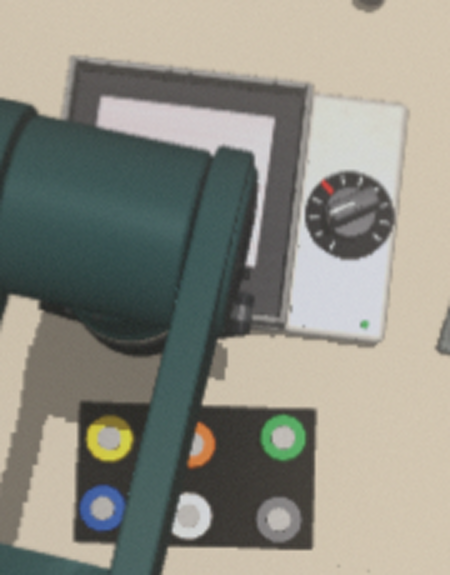

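The arm covers the left and front of the tray, but the far edge (crop 100–275, 97–118) and the right edge are visible. I measure those in the warmer frame.

```bash
python3 - <<'E'
from h import *
W=np.load('W4.npy'); p=cv2.imread('pics/s4.png'); z=W[...,2]; v,u=np.mgrid[:480,:640]
m=(u>240)&(u<335)&(v>125)&(v<215)&(z>58)&(z<80)
m=big(m); Q=W[m]; a=np.radians(-5); R=np.array([[np.cos(a),-np.sin(a)],[np.sin(a),np.cos(a)]])
q=(Q[:,:2]-[659.3,-57.8])@R
A=np.c_[q,np.ones(len(q))]; print('plane(warmer frame)',np.linalg.lstsq(A,Q[:,2],rcond=None)[0],len(q))
# far edge: max x per y-bin ; right edge: min y per x-bin
e=[(y,q[abs(q[:,1]-y)<3,0].max()) for y in range(-55,45,6)]; print(np.round(e,1).tolist()); print('far fit',np.polyfit(*np.array(e).T,1))
f=[(x,q[abs(q[:,0]-x)<3,1].min()) for x in range(0,52,6)]; print(np.round(f,1).tolist()); print('right fit',np.polyfit(*np.array(f).T,1)); print(q.min(0),q.max(0))
E
```

```text
plane(warmer frame) [-1.20988520e-03 -8.92535363e-04  6.73352594e+01] 1185
[[-55.0, 54.1], [-49.0, 56.6], [-43.0, 54.7], [-37.0, 55.6], [-31.0, 55.0], [-25.0, 54.1], [-19.0, 53.4], [-13.0, 53.2], [-7.0, 54.0], [-1.0, 53.6], [5.0, 54.1], [11.0, 54.3], [17.0, 54.2], [23.0, 54.8], [29.0, 53.1], [35.0, 54.4], [41.0, 53.5]]
far fit [-1.41764884e-02  5.41765230e+01]
[[0.0, -65.0], [6.0, -64.8], [12.0, -64.0], [18.0, -65.1], [24.0, -64.5], [30.0, -65.2], [36.0, -65.0], [42.0, -65.5], [48.0, -65.3]]
right fit [-1.42657560e-02 -6.46088477e+01]
[-54.47366011 -65.52809459] [56.62002796 60.80266543]
```

Call:
drive_tool(
  increments=[
    [1,0.002,0.006,-0.04,0,0,0],
    [1,0.002,0.006,-0.08,0,0,0],
    [1,0.002,0.006,-0.1,0,0,0],
    [1,0.002,0.006,-0.11,0,0,0],
    [1,0.002,0.006,-0.116,0,0,0],
    [1,0.002,0.006,-0.122,0,0,0],
    [1,0.002,0.006,-0.122,0,0,0],
    [1,0.002,0.006,-0.122,0,0,0],
  ],
)

```text
time: 10.0
ee_pos: [555.6, -47.0, 44.7]
eef_rot: [[-0.996, 0.091, 0.001], [0.091, 0.996, -0.0], [-0.001, 0.0, -1.0]]
ft_force: [-1.6, -0.0, 3.9]
finger_gap: 25.6
gripper_force: 99.3
```

Call:
drive_tool(
  increments=[
    [0.1,0,0,0,0,0,0],
    [0.1,0,0,0,0,0,0],
    [0.1,0,0,0,0,0,0],
    [0.1,0,0,0,0,0,0],
    [0.1,0,0,0.1,0,0,0],
    [0.1,0,0,0.3,0,0,0],
    [0.1,0,0,0.5,0,0,0],
    [0.1,-0.4,-0.3,0.5,0,0,-0.3],
    [0.1,-0.8,-0.7,0.5,0,0,-0.3],
    [0.1,-0.8,-0.7,0.5,0,0,-0.3],
    [0.1,-0.8,-0.7,0.5,0,0,-0.3],
    [0.1,-0.8,-0.7,0.5,0,0,-0.3],
  ],
)

```text
time: 11.5
ee_pos: [353.0, -223.9, 169.0]
eef_rot: [[-0.507, 0.862, 0.0], [0.862, 0.507, -0.001], [-0.001, -0.001, -1.0]]
ft_force: [-0.3, 0.3, -0.1]
finger_gap: 38.7
gripper_force: 0.0
```

```bash
cat >> h.py <<'E'
def wf(xy):
    a=np.radians(-5); R=np.array([[np.cos(a),-np.sin(a)],[np.sin(a),np.cos(a)]]); return (np.asarray(xy)-[659.3,-57.8])@R
def blobs(W,roi,lo,hi):
    z=W[...,2]; v,u=np.mgrid[:480,:640]
    m=(u>roi[0])&(u<roi[1])&(v>roi[2])&(v<roi[3])&(z>lo)&(z<hi)
    n,l,s,c=cv2.connectedComponentsWithStats(m.astype(np.uint8)); o=[]
    for i in range(1,n):
        if s[i,4]>60:
            q=W[l==i]; (cx,cy),r=cv2.minEnclosingCircle(q[:,:2].astype(np.float32)); o.append((c[i].round().tolist(),np.round([cx,cy,r],1).tolist(),q.mean(0).round(1).tolist(),int(s[i,4])))
    return o
E
python3 - <<'E'
from h import *
p,W=cam('top'); cv2.imwrite('pics/s5.png',p[90:360,170:530])
t=tray(34,42,p,W); print(t, wf(t[0][0]))
for b in blobs(W,(180,380,245,345),13,27): print(b)
E
```

```text
(((658.4542236328125, -58.27926254272461), (111.2713394165039, 122.90216064453125), 1.4719287157058716), array([ 5.95293449e-04, -4.18895608e-04,  3.68340135e+01]), np.float64(37.274103192227855), 3837) [-0.80078745 -0.55115307]
([263.0, 275.0], [478.3, -14.4, 16.9], [478.4, -15.0, 19.0], 270)
([333.0, 274.0], [483.1, -141.3, 16.8], [483.0, -140.9, 19.3], 266)
([296.0, 277.0], [476.3, -75.0, 16.8], [476.1, -75.2, 19.1], 267)
([261.0, 303.0], [427.6, -11.6, 16.9], [427.6, -11.9, 19.0], 276)
([295.0, 306.0], [424.1, -74.2, 16.9], [424.2, -74.1, 19.1], 275)
([331.0, 307.0], [423.6, -139.8, 16.8], [423.6, -139.7, 18.9], 269)
([296.0, 340.0], [361.0, -77.4, 15.6], [362.2, -78.5, 14.8], 71)
```

View pics/s5.png

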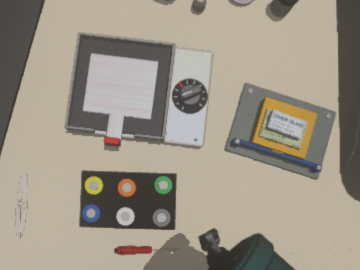

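The tray lies on the middle of the hot surface with its grip to the front, within about 1 mm. All six mounts are undisturbed. I pick grey first.

Call:
drive_tool(
  increments=[
    [-0.13,0.273,0.329,-0.2,0,0,0.08],
    [-0.13,0.273,0.329,-0.435,0,0,0.08],
    [-0.13,0.273,0.329,-0.435,0,0,0.08],
    [-0.13,0.273,0.329,-0.435,0,0,0.08],
    [-0.13,0.273,0.329,-0.435,0,0,0.08],
    [-0.13,0.273,0.329,-0.54,0,0,0.08],
    [-0.13,0.273,0.329,-0.647,0,0,0.08],
    [-0.13,0.273,0.329,-0.647,0,0,0.08],
    [-0.13,0.273,0.329,-0.647,0,0,0.08],
    [0.6,0.273,0.329,-0.647,0,0,0.08],
    [0.6,0.273,0.329,-0.647,0,0,0.08],
    [0.6,0.273,0.329,-0.647,0,0,0.08],
    [0.6,0.273,0.329,-0.647,0,0,0.08],
  ],
  grip_force=50,
)

```text
time: 13.18
ee_pos: [425.1, -140.8, 9.5]
eef_rot: [[-0.713, 0.701, 0.004], [0.701, 0.713, -0.002], [-0.004, 0.001, -1.0]]
ft_force: [-1.6, -1.0, 6.6]
finger_gap: 31.3
gripper_force: 49.1
```

Call:
drive_tool(
  increments=[
    [0.6,0,0,0.2,0,0,0],
    [0.6,0.05,0.01,0.312,0,0,-0.05],
    [0.6,0.25,0.05,0.312,0,0,-0.11],
    [0.6,0.45,0.1,0.312,0,0,-0.17],
    [0.6,0.65,0.13,0.312,0,0,-0.23],
    [0.6,0.8,0.157,0.312,0,0,-0.278],
    [0.6,0.8,0.157,0.312,0,0,-0.278],
    [0.6,0.8,0.157,0.312,0,0,-0.278],
  ],
)

```text
time: 14.18
ee_pos: [623.0, -100.5, 85.1]
eef_rot: [[0.079, 0.997, -0.001], [0.997, -0.079, -0.0], [-0.0, -0.001, -1.0]]
ft_force: [-0.3, -0.1, -0.3]
finger_gap: 31.4
gripper_force: 49.8
```

Call:
drive_tool(
  increments=[
    [0.6,0.248,0,0,0,0,0],
    [0.6,0.248,0,0,0,0,0],
    [0.6,0.248,0,0,0,0,0],
    [0.6,0.248,0,-0.1,0,0,0],
    [0.6,0.248,0,-0.14,0,0,0],
    [0.6,0.248,0,-0.16,0,0,0],
    [0.6,0.248,0,-0.166,0,0,0],
    [0.6,0.248,0,-0.166,0,0,0],
    [0.6,0.248,0,-0.166,0,0,0],
  ],
)

```text
time: 15.3
ee_pos: [685.9, -100.6, 44.3]
eef_rot: [[0.08, 0.997, 0.001], [0.997, -0.08, -0.0], [-0.0, 0.001, -1.0]]
ft_force: [-0.1, -0.5, -0.3]
finger_gap: 31.5
gripper_force: 49.9
```

Call:
drive_tool(
  increments=[
    [0.6,0,0,-0.004,0,0,0],
    [0.6,0,0,-0.004,0,0,0],
    [0.03,0,0,-0.004,0,0,0],
    [0.03,0,0,-0.004,0,0,0],
    [0.03,0,0,-0.004,0,0,0],
    [0.03,0,0,0.04,0,0,0],
    [0.03,0,0,0.16,0,0,0],
    [0,-0.2,0.02,0.16,0,0,0.05],
    [0,-0.4,0.04,0.16,0,0,0.11],
    [-0.13,-0.6,0.06,0.16,0,0,0.17],
    [-0.13,-0.8,0.09,0.16,0,0,0.23],
    [-0.13,-0.96,0.105,0.16,0,0,0.278],
    [-0.13,-0.96,0.105,0.16,0,0,0.278],
    [-0.13,-0.96,0.105,0.16,0,0,0.278],
  ],
)

```text
time: 17.05
ee_pos: [446.8, -74.6, 84.9]
eef_rot: [[-0.712, 0.702, 0.003], [0.702, 0.712, -0.001], [-0.003, 0.002, -1.0]]
ft_force: [-0.3, 0.0, 0.5]
finger_gap: 48.1
gripper_force: 0.0
```

```bash
python3 - <<'E'
from h import *
print(ctrl.sense()['ee_pos'])
p,W=cam('top')
for b in blobs(W,(225,365,100,245),48,57): print(b, wf(b[1][:2]))
for b in blobs(W,(180,380,245,345),13,27): print(b)
E
```

```text
[446.78860165 -74.59595945  84.85437975]
([313.0, 160.0], [687.1, -98.0, 17.1], [686.7, -98.3, 53.2], 271) [ 31.19787347 -37.62409721]
```

Call:
drive_tool(
  increments=[
    [-0.13,-0.086,0,-0.05,0,0,0],
    [-0.13,-0.086,0,-0.2,0,0,0],
    [-0.13,-0.086,0,-0.306,0,0,0],
    [-0.13,-0.086,0,-0.306,0,0,0],
    [-0.13,-0.086,0,-0.306,0,0,0],
    [0.6,-0.086,0,-0.306,0,0,0],
    [0.6,-0.086,0,-0.306,0,0,0],
    [0.6,-0.086,0,-0.306,0,0,0],
    [0.6,-0.086,0,-0.306,0,0,0],
    [0.6,-0.086,0,-0.1,0,0,0],
    [0.6,-0.086,0,0,0,0,0],
  ],
)

```text
time: 18.48
ee_pos: [425.1, -74.6, 86.2]
eef_rot: [[-0.713, 0.701, 0.004], [0.701, 0.713, -0.001], [-0.003, 0.002, -1.0]]
ft_force: [0.7, -0.3, 0.3]
finger_gap: 31.4
gripper_force: 49.6
```

Call:
drive_tool(
  increments=[
    [0.6,0.2,0.01,0,0,0,-0.05],
    [0.6,0.4,0.02,0,0,0,-0.11],
    [0.6,0.6,0.04,0,0,0,-0.17],
    [0.6,0.8,0.051,0,0,0,-0.23],
    [0.6,0.8,0.051,0,0,0,-0.278],
    [0.6,0.8,0.051,0,0,0,-0.278],
  ],
)

```text
time: 19.23
ee_pos: [624.0, -61.3, 82.7]
eef_rot: [[0.078, 0.997, -0.002], [0.997, -0.078, 0.0], [0.0, -0.002, -1.0]]
ft_force: [-0.2, -0.3, -1.0]
finger_gap: 31.4
gripper_force: 49.8
```

Call:
drive_tool(
  increments=[
    [0.6,0.256,0,0,0,0,0],
    [0.6,0.256,0,0,0,0,0],
    [0.6,0.256,0,-0.05,0,0,0],
    [0.6,0.256,0,-0.1,0,0,0],
    [0.6,0.256,0,-0.14,0,0,0],
    [0.6,0.256,0,-0.162,0,0,0],
    [0.6,0.256,0,-0.164,0,0,0],
    [0.6,0.256,0,-0.164,0,0,0],
    [0.6,0.256,0,-0.164,0,0,0],
    [0.03,0.256,0,-0.164,0,0,0],
    [0.03,0.256,0,-0.164,0,0,0],
    [0.03,0.256,0,-0.164,0,0,0],
    [0.03,0.256,0,-0.12,0,0,0],
    [0.03,0.256,0,0,0,0,0],
    [0.03,0.256,0,0,0,0,0],
  ],
)

```text
time: 21.1
ee_pos: [690.6, -61.9, 88.1]
eef_rot: [[0.08, 0.997, 0.008], [0.997, -0.08, -0.001], [-0.001, 0.008, -1.0]]
ft_force: [0.2, -0.3, 0.2]
finger_gap: 41.7
gripper_force: 0.0
```

Call:
drive_tool(
  increments=[
    [0,-0.2,0.05,0,0,0,0.05],
    [0,-0.4,0.09,0,0,0,0.11],
    [-0.13,-0.6,0.13,0,0,0,0.17],
    [-0.13,-0.8,0.16,0,0,0,0.23],
    [-0.13,-1,0.2,0,0,0,0.278],
    [-0.13,-1,0.2,0,0,0,0.278],
    [-0.13,-1,0.2,0,0,0,0.278],
  ],
)

```text
time: 21.98
ee_pos: [438.6, -11.6, 83.8]
eef_rot: [[-0.712, 0.702, 0.002], [0.702, 0.712, -0.0], [-0.001, 0.001, -1.0]]
ft_force: [0.4, 0.5, -0.5]
finger_gap: 48.0
gripper_force: 0.0
```

```bash
python3 - <<'E'
from h import *
print(ctrl.sense()['ee_pos'])
p,W=cam('top')
for b in blobs(W,(225,365,100,245),48,57): print(b, wf(b[1][:2]))
for b in blobs(W,(180,380,245,345),13,27): print(b)
q,W=cam('scene'); print('scene')
for b in blobs(W,(250,420,230,380),13,27): print(b)
E
```

```text
[438.60622654 -11.61613822  83.77809393]
([291.0, 158.0], [689.1, -58.9, 17.0], [688.8, -59.4, 53.1], 272) [29.78247332  1.50142697]
([313.0, 160.0], [687.1, -98.1, 17.0], [686.6, -98.4, 53.1], 267) [ 31.20658904 -37.72371668]
([333.0, 274.0], [483.2, -141.3, 16.9], [483.0, -141.0, 19.1], 267)
([296.0, 277.0], [476.3, -74.9, 16.7], [476.2, -75.3, 19.3], 262)
([298.0, 340.0], [364.6, -81.6, 16.4], [362.6, -81.2, 14.3], 62)
scene
([259.0, 284.0], [570.4, -18.5, 24.0], [571.9, -19.2, 21.4], 139)
([320.0, 289.0], [474.3, -73.6, 17.7], [474.4, -71.3, 19.5], 245)
([301.0, 312.0], [478.4, -11.9, 17.8], [476.4, -10.7, 19.4], 269)
([376.0, 317.0], [361.0, -77.2, 17.6], [361.7, -76.0, 14.6], 75)
([324.0, 326.0], [427.4, -9.5, 17.5], [426.2, -8.4, 19.5], 290)
```

Call:
drive_tool(
  increments=[
    [-0.13,-0.042,0,-0.05,0,0,0],
    [-0.13,-0.042,0,-0.2,0,0,0],
    [-0.13,-0.042,0,-0.306,0,0,0],
    [-0.13,-0.042,0,-0.306,0,0,0],
    [-0.13,-0.042,0,-0.306,0,0,0],
    [0.6,-0.042,0,-0.306,0,0,0],
    [0.6,-0.042,0,-0.306,0,0,0],
    [0.6,-0.042,0,-0.306,0,0,0],
    [0.6,-0.042,0,-0.306,0,0,0],
    [0.6,-0.042,0,-0.1,0,0,0],
    [0.6,-0.042,0,0,0,0,0],
    [0.6,0.2,-0.01,0,0,0,-0.05],
    [0.6,0.4,-0.02,0,0,0,-0.11],
    [0.6,0.6,-0.03,0,0,0,-0.17],
    [0.6,0.8,-0.04,0,0,0,-0.23],
    [0.6,0.8,-0.04,0,0,0,-0.278],
    [0.6,0.8,-0.04,0,0,0,-0.278],
  ],
)

```text
time: 24.2
ee_pos: [637.9, -21.4, 82.6]
eef_rot: [[0.078, 0.997, -0.002], [0.997, -0.078, 0.0], [0.0, -0.002, -1.0]]
ft_force: [-0.2, 0.3, 0.3]
finger_gap: 31.3
gripper_force: 49.8
```

Call:
drive_tool(
  increments=[
    [0.6,0.214,0,0,0,0,0],
    [0.6,0.214,0,0,0,0,0],
    [0.6,0.214,0,-0.05,0,0,0],
    [0.6,0.214,0,-0.1,0,0,0],
    [0.6,0.214,0,-0.14,0,0,0],
    [0.6,0.214,0,-0.162,0,0,0],
    [0.6,0.214,0,-0.164,0,0,0],
    [0.6,0.214,0,-0.164,0,0,0],
    [0.6,0.214,0,-0.164,0,0,0],
    [0.03,0.214,0,-0.164,0,0,0],
    [0.03,0.214,0,-0.164,0,0,0],
    [0.03,0.214,0,-0.164,0,0,0],
    [0.03,0.214,0,-0.12,0,0,0],
    [0.03,0.214,0,0,0,0,0],
    [0.03,0.214,0,0,0,0,0],
  ],
)

```text
time: 26.08
ee_pos: [694.1, -21.8, 88.2]
eef_rot: [[0.08, 0.997, 0.008], [0.997, -0.08, -0.001], [-0.0, 0.008, -1.0]]
ft_force: [0.4, -0.1, 0.1]
finger_gap: 41.2
gripper_force: 0.0
```

Call:
drive_tool(
  increments=[
    [-0.13,-0.2,-0.12,0,0,0,0],
    [-0.13,-0.4,-0.24,0,0,0,0],
    [-0.13,-0.6,-0.36,0,0,0,0],
    [-0.13,-0.833,-0.479,0,0,0,0],
    [-0.13,-0.833,-0.479,0,0,0,0],
    [-0.13,-0.833,-0.479,0,0,0,0],
    [-0.13,-0.833,-0.479,0,0,0,0],
  ],
)

```text
time: 26.95
ee_pos: [484.7, -140.9, 83.9]
eef_rot: [[0.079, 0.997, 0.001], [0.997, -0.079, -0.0], [-0.0, 0.001, -1.0]]
ft_force: [0.3, 0.3, -0.8]
finger_gap: 48.4
gripper_force: 0.0
```

```bash
python3 - <<'E'
from h import *
print(ctrl.sense()['ee_pos'])
p,W=cam('top')
for b in blobs(W,(225,365,100,245),48,57): print(b, wf(b[1][:2]))
for b in blobs(W,(180,380,245,345),13,27): print(b)
q,W=cam('scene'); print('scene')
for b in blobs(W,(250,420,230,380),13,27): print(b)
E
```

```text
[ 484.70492191 -140.92453622   83.90436069]
([269.0, 156.0], [692.2, -20.1, 16.6], [691.6, -20.2, 53.2], 254) [29.48903407 40.42396405]
([291.0, 158.0], [689.3, -59.0, 17.1], [688.8, -59.4, 53.1], 272) [29.99042783  1.41923864]
([313.0, 159.0], [687.2, -98.4, 17.0], [686.8, -98.4, 53.2], 270) [ 31.33235523 -38.01385952]
([263.0, 275.0], [478.4, -14.5, 16.9], [478.4, -15.0, 19.1], 269)
([299.0, 281.0], [470.8, -78.2, 12.9], [469.4, -79.7, 19.2], 98)
([298.0, 340.0], [364.1, -82.5, 20.9], [363.0, -82.5, 14.4], 74)
scene
([301.0, 243.0], [560.0, -136.0, 56.6], [566.2, -144.5, 21.0], 350)
([336.0, 264.0], [482.3, -139.3, 18.1], [481.0, -137.2, 19.3], 217)
([259.0, 284.0], [570.2, -18.3, 24.6], [571.9, -19.1, 21.3], 134)
([320.0, 289.0], [475.0, -72.5, 17.3], [474.2, -71.4, 19.5], 244)
([379.0, 313.0], [361.3, -89.1, 31.6], [362.5, -85.5, 14.4], 107)
([301.0, 311.0], [477.9, -11.8, 17.8], [476.6, -11.3, 19.5], 276)
```

Call:
drive_tool(
  increments=[
    [-0.13,0,0,-0.2,0,0,0],
    [-0.13,0,0,-0.306,0,0,0],
    [-0.13,0,0,-0.306,0,0,0],
    [-0.13,0,0,-0.306,0,0,0],
    [0.6,0,0,-0.306,0,0,0],
    [0.6,0,0,-0.306,0,0,0],
    [0.6,0,0,-0.306,0,0,0],
    [0.6,0,0,-0.306,0,0,0],
    [0.6,0,0,-0.1,0,0,0],
    [0.6,0,0,0,0,0,0],
    [0.6,0.2,0.07,0,0,0,0],
    [0.6,0.4,0.13,0,0,0,0],
    [0.6,0.57,0.184,0,0,0,0],
    [0.6,0.57,0.184,0,0,0,0],
    [0.6,0.57,0.184,0,0,0,0],
  ],
)

```text
time: 28.92
ee_pos: [625.0, -95.3, 83.1]
eef_rot: [[0.08, 0.997, -0.002], [0.997, -0.08, -0.0], [-0.0, -0.002, -1.0]]
ft_force: [1.1, 0.5, 0.2]
finger_gap: 31.4
gripper_force: 49.8
```

Call:
drive_tool(
  increments=[
    [0.6,0,0,-0.06,0,0,0],
    [0.6,0,0,-0.12,0,0,0],
    [0.6,0,0,-0.155,0,0,0],
    [0.6,0,0,-0.164,0,0,0],
    [0.6,0,0,-0.164,0,0,0],
    [0.6,0,0,-0.164,0,0,0],
    [0.05,0,0,-0.164,0,0,0],
    [0.05,0,0,-0.164,0,0,0],
    [0.05,0,0,-0.164,0,0,0],
    [0.05,0,0,-0.12,0,0,0],
    [0.05,0,0,0,0,0,0],
    [0.05,0,0,0,0,0,0],
  ],
)

```text
time: 30.42
ee_pos: [628.3, -95.8, 87.7]
eef_rot: [[0.08, 0.997, 0.008], [0.997, -0.08, -0.002], [-0.001, 0.008, -1.0]]
ft_force: [-0.2, 0.0, -0.0]
finger_gap: 40.9
gripper_force: 0.0
```

Call:
drive_tool(
  increments=[
    [-0.13,-0.2,0.03,0,0,0,0],
    [-0.13,-0.4,0.06,0,0,0,0],
    [-0.13,-0.598,0.081,0,0,0,0],
    [-0.13,-0.598,0.081,0,0,0,0],
    [-0.13,-0.598,0.081,0,0,0,0],
    [-0.13,-0.598,0.081,0,0,0,0],
  ],
)

```text
time: 31.18
ee_pos: [477.8, -75.3, 84.1]
eef_rot: [[0.08, 0.997, 0.002], [0.997, -0.08, -0.0], [-0.0, 0.002, -1.0]]
ft_force: [0.5, 0.1, -1.1]
finger_gap: 48.2
gripper_force: 0.0
```

```bash
python3 - <<'E'
from h import *
print(ctrl.sense()['ee_pos'])
p,W=cam('top')
for b in blobs(W,(225,365,100,245),48,57): print(b, wf(b[1][:2]))
for b in blobs(W,(180,380,245,345),13,27): print(b)
q,W=cam('scene'); print('scene')
for b in blobs(W,(250,420,230,380),13,27): print(b)
E
```

```text
[477.77883138 -75.34108491  84.06940954]
([269.0, 156.0], [692.0, -20.1, 16.5], [691.6, -20.2, 53.1], 255) [29.28979513 40.40653291]
([291.0, 158.0], [689.4, -59.0, 17.2], [688.7, -59.5, 53.2], 270) [30.0900473   1.42795422]
([313.0, 160.0], [687.2, -98.3, 17.3], [686.5, -98.3, 53.3], 273) [ 31.32363966 -37.91424005]
([310.0, 193.0], [626.1, -95.3, 17.1], [625.6, -95.1, 53.2], 280) [-29.80532362 -40.25087184]
scene
([291.0, 256.0], [564.4, -107.1, 26.7], [563.7, -106.3, 20.4], 116)
([259.0, 284.0], [570.2, -18.8, 24.4], [571.9, -19.4, 21.1], 139)
([320.0, 289.0], [475.2, -73.6, 17.8], [474.1, -71.3, 19.5], 247)
([379.0, 313.0], [361.0, -88.0, 29.1], [361.9, -84.6, 14.5], 122)
([301.0, 311.0], [477.0, -13.1, 17.6], [476.6, -11.4, 19.3], 278)
```

Call:
drive_tool(
  increments=[
    [-0.13,0,0,-0.2,0,0,0],
    [-0.13,0,0,-0.306,0,0,0],
    [-0.13,0,0,-0.306,0,0,0],
    [-0.13,0,0,-0.306,0,0,0],
    [0.6,0,0,-0.306,0,0,0],
    [0.6,0,0,-0.306,0,0,0],
    [0.6,0,0,-0.306,0,0,0],
    [0.6,0,0,-0.306,0,0,0],
    [0.6,0,0,-0.1,0,0,0],
    [0.6,0,0,0,0,0,0],
    [0.6,0.2,0.03,0,0,0,0],
    [0.6,0.4,0.06,0,0,0,0],
    [0.6,0.611,0.079,0,0,0,0],
    [0.6,0.611,0.079,0,0,0,0],
    [0.6,0.611,0.079,0,0,0,0],
  ],
)

```text
time: 33.15
ee_pos: [628.3, -55.2, 83.0]
eef_rot: [[0.08, 0.997, -0.002], [0.997, -0.08, 0.0], [-0.0, -0.002, -1.0]]
ft_force: [-0.5, 0.0, 0.2]
finger_gap: 31.6
gripper_force: 49.8
```

Call:
drive_tool(
  increments=[
    [0.6,0,0,-0.06,0,0,0],
    [0.6,0,0,-0.12,0,0,0],
    [0.6,0,0,-0.155,0,0,0],
    [0.6,0,0,-0.164,0,0,0],
    [0.6,0,0,-0.164,0,0,0],
    [0.6,0,0,-0.164,0,0,0],
    [0.05,0,0,-0.164,0,0,0],
    [0.05,0,0,-0.164,0,0,0],
    [0.05,0,0,-0.164,0,0,0],
    [0.05,0,0,-0.12,0,0,0],
    [0.05,0,0,0,0,0,0],
    [0.05,0,0,0,0,0,0],
  ],
)

```text
time: 34.65
ee_pos: [631.6, -55.7, 87.7]
eef_rot: [[0.08, 0.997, 0.008], [0.997, -0.08, -0.001], [-0.001, 0.008, -1.0]]
ft_force: [0.4, -0.2, 0.1]
finger_gap: 41.0
gripper_force: 0.0
```

Call:
drive_tool(
  increments=[
    [-0.13,-0.2,0.05,0,0,0,0],
    [-0.13,-0.4,0.1,0,0,0,0],
    [-0.13,-0.603,0.163,0,0,0,0],
    [-0.13,-0.603,0.163,0,0,0,0],
    [-0.13,-0.603,0.163,0,0,0,0],
    [-0.13,-0.603,0.163,0,0,0,0],
  ],
)

```text
time: 35.4
ee_pos: [479.7, -14.9, 84.1]
eef_rot: [[0.08, 0.997, 0.002], [0.997, -0.08, -0.0], [-0.0, 0.002, -1.0]]
ft_force: [0.4, 0.5, 0.7]
finger_gap: 48.4
gripper_force: 0.0
```

```bash
python3 - <<'E'
from h import *
print(ctrl.sense()['ee_pos'])
p,W=cam('top')
for b in blobs(W,(225,365,100,245),48,57): print(b, wf(b[1][:2]))
q,W=cam('scene'); print('scene')
for b in blobs(W,(250,420,230,380),13,27): print(b)
E
```

```text
[479.74934082 -14.89834569  84.09717448]
([269.0, 156.0], [691.9, -19.9, 16.8], [691.6, -20.2, 53.2], 254) [29.17274451 40.59705627]
([291.0, 158.0], [689.3, -59.1, 17.0], [688.9, -59.4, 53.2], 271) [29.99914341  1.31961917]
([313.0, 160.0], [686.9, -97.8, 17.2], [686.6, -98.3, 53.2], 273) [ 30.98120338 -37.44228942]
([287.0, 190.0], [629.7, -54.7, 17.2], [628.7, -55.0, 53.1], 276) [-29.75754587   0.50839358]
([310.0, 193.0], [625.9, -95.1, 17.0], [625.5, -95.1, 53.0], 273) [-30.02199371 -40.06906405]
scene
([259.0, 284.0], [570.4, -18.6, 24.4], [571.8, -18.7, 21.3], 135)
([301.0, 311.0], [477.4, -13.4, 17.9], [476.6, -11.5, 19.5], 276)
([376.0, 317.0], [360.8, -76.7, 18.7], [361.5, -75.5, 14.4], 86)
```

Call:
drive_tool(
  increments=[
    [-0.13,0,0,-0.2,0,0,0],
    [-0.13,0,0,-0.306,0,0,0],
    [-0.13,0,0,-0.306,0,0,0],
    [-0.13,0,0,-0.306,0,0,0],
    [0.6,0,0,-0.306,0,0,0],
    [0.6,0,0,-0.306,0,0,0],
    [0.6,0,0,-0.306,0,0,0],
    [0.6,0,0,-0.306,0,0,0],
    [0.6,0,0,-0.1,0,0,0],
    [0.6,0,0,0,0,0,0],
    [0.6,0.2,0,0,0,0,0],
    [0.6,0.4,0,0,0,0,0],
    [0.6,0.617,-0.004,0,0,0,0],
    [0.6,0.617,-0.004,0,0,0,0],
    [0.6,0.617,-0.004,0,0,0,0],
  ],
)

```text
time: 37.38
ee_pos: [631.8, -15.4, 82.9]
eef_rot: [[0.08, 0.997, -0.002], [0.997, -0.08, 0.0], [-0.0, -0.002, -1.0]]
ft_force: [0.4, -0.2, -1.0]
finger_gap: 31.3
gripper_force: 49.8
```

Call:
drive_tool(
  increments=[
    [0.6,0,0,-0.06,0,0,0],
    [0.6,0,0,-0.12,0,0,0],
    [0.6,0,0,-0.155,0,0,0],
    [0.6,0,0,-0.164,0,0,0],
    [0.6,0,0,-0.164,0,0,0],
    [0.6,0,0,-0.164,0,0,0],
    [0.05,0,0,-0.164,0,0,0],
    [0.05,0,0,-0.164,0,0,0],
    [0.05,0,0,-0.164,0,0,0],
    [0.05,0,0,-0.12,0,0,0],
    [0.05,0,0,0,0,0,0],
    [0.05,0,0,0,0,0,0],
  ],
)

```text
time: 38.88
ee_pos: [635.1, -15.8, 87.7]
eef_rot: [[0.08, 0.997, 0.008], [0.997, -0.08, -0.001], [-0.0, 0.008, -1.0]]
ft_force: [0.1, -0.6, 0.8]
finger_gap: 40.3
gripper_force: 0.0
```

Call:
drive_tool(
  increments=[
    [0.3,0,-0.2,0.05,0,0,0.05],
    [0.3,0.03,-0.4,0.05,0,0,0.1],
    [0.3,0.064,-0.679,0.05,0,0,0.178],
    [0.3,0.064,-0.679,0.05,0,0,0.178],
    [0.3,0.064,-0.679,0.05,0,0,0.178],
    [0.3,0.064,-0.679,0.05,0,0,0.178],
  ],
)

```text
time: 39.62
ee_pos: [648.3, -184.3, 95.5]
eef_rot: [[-0.461, 0.887, -0.001], [0.887, 0.461, 0.001], [0.001, -0.0, -1.0]]
ft_force: [-0.7, -0.5, 0.1]
finger_gap: 29.9
gripper_force: 0.0
```

Call:
drive_tool(
  increments=[
    [0.3,0,0,-0.1,0,0,0],
    [0.3,0,0,-0.18,0,0,0],
    [0.3,0,0,-0.238,0,0,0],
    [0.3,0,0,-0.238,0,0,0],
    [0.3,0,0,-0.238,0,0,0],
    [1,0,0,-0.238,0,0,0],
    [1,0,0,-0.238,0,0,0],
    [1,0,0,-0.238,0,0,0],
    [1,0,0,-0.238,0,0,0],
  ],
  grip_force=30,
)

```text
time: 40.75
ee_pos: [648.5, -185.8, 37.6]
eef_rot: [[-0.461, 0.888, 0.0], [0.888, 0.461, -0.001], [-0.001, -0.0, -1.0]]
ft_force: [-3.6, -1.2, 5.4]
finger_gap: 13.6
gripper_force: 33.2
```

Call:
drive_tool(
  increments=[
    [1,0,0,0,0,0,-0.04],
    [1,0,0,0,0,0,-0.09],
    [1,0,0,0,0,0,-0.14],
    [1,0,0,0,0,0,-0.19],
    [1,0,0,0,0,0,-0.24],
    [1,0,0,0,0,0,-0.29],
    [1,0,0,0,0,0,-0.34],
    [1,0,0,0,0,0,-0.39],
    [1,0,0,0,0,0,-0.42],
    [1,0,0,0,0,0,-0.431],
    [1,0,0,0,0,0,-0.431],
    [1,0,0,0,0,0,-0.431],
    [1,0,0,0,0,0,-0.431],
  ],
)

```text
time: 42.38
ee_pos: [647.1, -185.6, 37.6]
eef_rot: [[0.768, 0.641, -0.003], [0.641, -0.768, -0.0], [-0.003, -0.002, -1.0]]
ft_force: [-7.7, -0.8, 7.8]
finger_gap: 13.4
gripper_force: 33.6
```

Call:
drive_tool(
  increments=[
    [0.4,0,0,0,0,0,0],
    [0.4,0,0,0,0,0,0],
    [0.4,0,0,0,0,0,0],
    [0.4,0,0,0.1,0,0,0],
    [0.4,0,0,0.3,0,0,0],
    [0.4,0,0,0.5,0,0,0],
    [0.4,-0.3,0,0.5,0,0,0],
    [0.4,-0.6,0,0.5,0,0,0],
    [0.4,-1,0,0.5,0,0,0],
    [0.4,-1,0,0.5,0,0,0],
    [0.4,-1,0,0.5,0,0,0],
    [0.4,-1,0,0.5,0,0,0],
  ],
)

```text
time: 43.88
ee_pos: [399.2, -185.4, 162.2]
eef_rot: [[0.768, 0.641, 0.002], [0.641, -0.768, -0.001], [0.001, 0.002, -1.0]]
ft_force: [0.7, 0.7, 0.1]
finger_gap: 25.6
gripper_force: 0.0
```

```bash
python3 - <<'E'
from h import *
print(ctrl.sense()['ee_pos'])
p,W=cam('top');z=W[...,2];v,u=np.mgrid[:480,:640]
for b in blobs(W,(225,365,100,245),48,57): print(b, wf(b[1][:2]))
dl=(u>335)&(u<390)&(v>160)&(v<215)&(z>55)&(z<68); print('dialtop',rect(W,dl),dl.sum())
for n,lo,hi in(('case',37,45),('glass',60,72)):
    m=(u>415)&(u<500)&(v>175)&(v<250)&(z>lo)&(z<hi); print(n,rect(W,m),m.sum())
m=(u>225)&(u<345)&(v>120)&(v<250)&(z>34)&(z<42)
H,S,V=cv2.split(cv2.cvtColor(p,cv2.COLOR_BGR2HSV)); q=wf(W[m&(V>100)&(S<60)][:,:2])
e=np.array([(y,np.percentile(q[(abs(q[:,1]-y)<3)&(q[:,0]<65),0],99)) for y in range(-55,58,6)]);print('far edge',np.polyfit(e[:,0],e[:,1],1))
f=np.array([(x,np.percentile(q[(abs(q[:,0]-x)<3)&(abs(q[:,1])<72),1],1),np.percentile(q[(abs(q[:,0]-x)<3)&(abs(q[:,1])<72),1],99)) for x in range(-48,50,6)]);print('sides',np.polyfit(f[:,0],f[:,1],1),np.polyfit(f[:,0],f[:,2],1))
a=cv2.resize(p[155:217,325:395],None,fx=5,fy=5,interpolation=2);b=p[100:380,170:530]
o=np.zeros((320,720,3),np.uint8);o[:310,:350]=a;o[:280,355:715]=b;cv2.imwrite('pics/s6.png',o)
E
```

```text
[ 399.16699877 -185.44707533  162.16371601]
([269.0, 156.0], [692.1, -20.0, 16.7], [691.6, -20.3, 53.2], 259) [29.38069902 40.51486795]
([291.0, 158.0], [688.9, -59.1, 17.1], [688.6, -59.4, 53.3], 272) [29.60066553  1.28475688]
([313.0, 159.0], [687.2, -98.4, 16.9], [686.7, -98.5, 53.3], 266) [ 31.33235523 -38.01385952]
([265.0, 188.0], [633.2, -15.3, 17.4], [632.6, -15.4, 53.0], 275) [-29.70480069  40.06350978]
([288.0, 190.0], [629.4, -55.0, 16.8], [629.0, -55.2, 53.3], 275) [-30.03025755   0.18338845]
([310.0, 193.0], [626.2, -94.9, 17.1], [625.6, -95.3, 53.2], 276) [-29.74056645 -39.84367838]
dialtop ((649.1324462890625, -185.38168334960938), (37.02994918823242, 14.54057788848877), 39.106056213378906) 161
case ((589.15087890625, -357.6138916015625), (102.84608459472656, 93.93741607666016), 73.17349243164062) 1291
glass ((593.9075317382812, -354.3745422363281), (64.87451934814453, 35.219173431396484), 71.09471130371094) 720
far edge [-5.15750932e-03  5.41001871e+01]
sides [-5.89606534e-03 -6.22253323e+01] [-5.27729651e-03  6.21435720e+01]
```

View pics/s6.png

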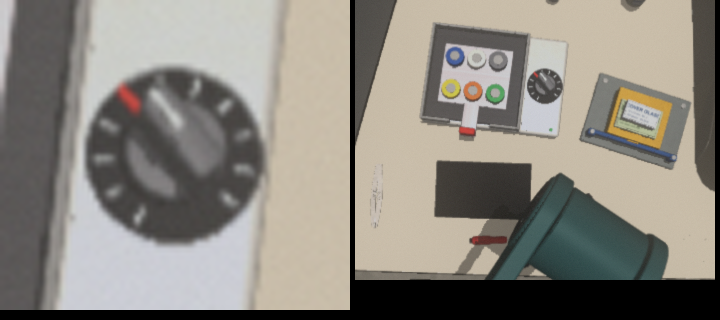

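The picture shows all six mounts on the tray in two rows, with the grip at the front. The dial pointer lines up with the red tick (bar at 39.1–39.9° against 39.8°). The pile is on the stand and the driver and tweezers are untouched. I hand in.

```bash
python3 -c "
from cell import ctrl
print(ctrl.finish_job())"
```

```text
the job is handed in; nothing more can be done
None
```

The job is handed in (no verdict was returned): the last picture shows the tray centred on the hot surface with its grip to the front, all six mounts face up on it, the dial at the red tick, and the pile still stacked on the stand.

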